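# Load a culture dish and index it under the camera

## Robot

A 6-joint arm with a two-finger parallel gripper is mounted at the origin on the work surface. World frame = base frame: x ahead of the robot, y to its left, z up, the work surface at z = 0. Lengths are in m, angles in rad, forces in N, time in s.
With the tool pointing down it reaches from about 0.3 to 0.875 m from the base axis. Payload 4.2 kg.
Tool frame: the origin (TCP) lies at the very end of the fingers, on their centre line; the grasp point (between the pads) lies 19 mm behind it (r.grip_depth is the distance from the TCP to the grasp point, in m); z points along the fingers, y is the direction in which the jaws open and shut (so a half turn about z gives the same grasp; the last joint's range is limited). The gripper opens to 85 mm and grips with 20 to 120 N. Pads are 22 mm wide; open, the fingers measure 114 mm over their backs; the gripper's body (76 mm by 85 mm) begins 54 mm behind the grasp point. The pads swing forward as they close: fully open they stand 13 mm farther back than shut.
Start: joints at [1.243, 0.32, 1.565, -0, 1.257, -0.02], TCP at [0.174, 0.548, 0.231] pointing down, gripper open.
Joint ranges: [-3.11, 3.11], [-0.84, 2.01], [0.21, 2.61], [-1.34, 4.49], [0.05, 2.63], [-2.56, 2.56]. Speed limits (rad/s): [2.57, 2.57, 3.14, 3.14, 3.14, 3.14].

## Interface

Orientations are given as a rotation vector (axis times angle).
In Python, from workcell import state, optics, job, r gives the robot as it stands.
- The arm moves only by the tool move_arm, never from a script. Its arguments are lists of equal length, an entry for each row: "translation": the shift along the tool's x, y, z in m, a list of three; "angular": the turn, a rotation vector about the tool's x, y, z in degrees, a list of three; "hand": the opening, from 0 (shut) to 1 (fully open). In form: {"translation": [[tx, ty, tz], ...], "angular": [[ax, ay, az], ...], "hand": [hand, ...]}. A call has 1 to 8 rows; each row is the pose to reach, as a shift and turn from the pose measured when the call began, along the tool's axes at that moment; what a row does not reach only later rows make up. A row lasts 1/12 s, in which the tool goes at most 41.7 mm and 7.16 degrees, less where a joint would pass 70% of its speed; a pose out of reach is approached as far as the arm can. A call with a gripper value outside its range is refused whole. The fingers move at their own pace and stop on an object; the grip force is fixed at half the most. Time passes only in rows, so rows that repeat a pose let the fingers close. It gives the time, the measured TCP pose, the force and the opening at its end, in the units of the state.
- state(): the state, without advancing time (a new reading comes with each control period).
- optics.grab_frame(name): name is "scene" or "top"; returns the picture (480x640x3 uint8, blue, green, red); there is no depth.
- optics.get_calibration(name): a dict with "camera_matrix" (3x3 intrinsics, pixels), "position" and "attitude" of the camera in the world. Camera axes: x right, y down, z forward; pixel columns grow to the right and rows downward; lengths in m; the calibration is good to about 2 mm. A picture is of the moment at which its call begins. get_calibration takes no time and is no camera call.
- job.job_done(): hands the job in, once; it reports no verdict.
The state is a dict: "time": time; "qpos": joint angles; "qd": joint speeds; "joint_torque": joint torques, N m; "position": TCP position; "eef_rot": TCP orientation; "contact_force": force on the tool from outside, world axes, zero at the start; "torque": the same for the moment, N m; "width": opening from 0.0 (shut) to 1.0 (fully open).
Only numpy, scipy, OpenCV 4.12 (cv2) and the standard library are available. Lean on these libraries where they do the work, as an engineer would, in place of code of your own. Each camera call takes 0.05 s, during which the arm holds its last target.

## Task

Set the closed culture dish down level in the nest of the stage's carriage, which is locked at its middle loading position, and let go of it. Then pull up the carriage's plunger knob, slide the carriage until the dish is under the camera (the square head with the black lens, not the round magnifier), and let the plunger drop fully home in that station's hole. Do not drop or tip the dish, and leave the other things on the bench where they are.

Things in the scene. Friction and masses are not known exactly. Their poses are not given: they have to be found in the camera images.
- dish_center (a point): Closed flat round culture dish of clear plastic with a pale cream filling, 60 mm diameter, 15 mm high, about 25 to 45 g, lying right way up on the bench (z = 0) to the left or right of the stage's front. This point is its centre, 7.5 mm above its underside; z is up through the lid.
- nest (a point): Nest on the carriage: four small black pads, 7.5 mm high, on the diagonals of a 65 mm circle; the dish stands inside with 2.5 mm play all round. This point is the centre of its floor, 40 mm above the bench. x points level away from the plunger (away from the robot), y along the rails, z up. Where x and y cross the circle there are no pads: gaps 26 mm wide, room for fingers.
- knob (a point): Black round plunger knob, 28 mm diameter, 24 mm high, on the carriage's tongue, 130 mm from the nest's centre along the nest's -x. This point is on its axis, 70 mm above the bench with the pin home, 11 mm below its top, 30 mm above the tongue. A steel collar, 20 mm across, stands under it to 53 mm above the bench. It moves straight up, and along with the carriage. Axes as the nest's.
- stage: Grey base plate, 130 mm deep and 500 mm long, with two rails along y, bolted to the bench; a steel index bar with three holes runs in front. On the rails sits an aluminium carriage, 104 x 104 mm, its top 40 mm above the bench, with a 36 mm wide tongue towards the robot that carries the plunger. The origin is on the bench under the nest's loading position; axes as the nest's.
- plunger (a joint): How far the plunger is pulled up, m: 0 = pin fully home, 0.010 = pin just clear of the index bar, 0.014 = stop. A spring pushes it down, 8 N at 0 and 12 N at 0.012; let go, it drops by itself. The 8 mm pin has a round nose and finds its 9.5 mm hole from up to about 2 mm to either side.
- carriage (a joint): Place of the carriage along the rails, m, along the nest's +y (left seen from the robot): 0 = middle hole (loading; it starts locked there), +0.160 = left hole, -0.160 = right hole, rail ends +-0.172. It slides with about 2 N and stays where left; with the pin in a hole it is locked with about 1 mm play.
- lens (a point): Camera: black lens, 31 to 44 mm across, under a square white head of 52 x 52 mm, 251 mm high, on an arm from a post behind the stage. It stands at the left or the right station, 160 mm from the loading position along the stage's y. This point is the middle of the lens's lower face, 112 mm above the bench; the nest's centre must come straight below it.
- magnifier_stand: The other station, not wanted: a round white-rimmed magnifier glass, 90 mm across, 165 mm above the bench, at the side opposite the camera. Both stations have a post 282 mm high, 135 mm behind (+x of) their middle. The origin is on the bench plane, under the middle of the glass.
- dish: The same dish; the origin is the centre of its underside.
- jar: Bystander: glass jar with white lid, 58 mm diameter, 75 mm high, on the side opposite the dish; origin under its centre.
- oil_bottle: Bystander: small amber bottle with black cap, 30 mm diameter, 72 mm high, right of the stage; origin under its centre.
- stain_bottle: Bystander: amber bottle with white cap, 42 mm diameter, 105 mm high, left of the stage; origin under its centre.
- slide_box: Bystander: grey plastic slide box, 84 x 98 x 34 mm, to the right; origin under its centre.
- notebook: Bystander: closed blue notebook, 152 x 212 x 14 mm, lying to the right; origin under its centre.
- marker: Bystander: marker pen, 140 mm long, 11 mm thick, lying between robot and stage; origin under its middle, x along the pen.
Mind the look-alikes: they are no part of the job. There is more than one size of the dish; the job needs the smallest.

How it is judged:
By the outcome, as a careful person would: the job done as asked, in the order asked, and still so for the second after the job is handed in, with the robot touching nothing.
It also fails if it takes over 67 s, if anything falls off the work surface, if the arm or the gripper's body presses on something with over 40 N, if the wrist force passes 120 N, or if a joint passes its speed limit or range.

## Working session

There is one attempt and no reset: what is moved stays moved. The work goes in short steps, Python scripts to look and compute and a tool call to move; the robot and the scene stay as the last step left them, time stands still between calls to the robot, and variables do not carry over. Pictures are saved under pics/ and viewed, and the job is handed in when it is done.

Besides the shell and the picture viewer there is one more tool, called after "Request:" in YAML: its name, and indented under it one key for each argument. move_arm: Moves the arm, as the interface text tells. Its arguments: {"type":"object","properties":{"translation":{"type":"array"},"angular":{"type":"array"},"hand":{"type":"array"}},"required":["translation","angular","hand"]}

```bash
ls; mkdir -p pics; python3 - <<'E'
from workcell import state, optics, job, r
import cv2
s=state();print(s)
for n in("scene","top"):
    cv2.imwrite(f"pics/{n}0.png",optics.grab_frame(n));print(n,optics.get_calibration(n))
print(r.grip_depth)
E
```

```text
pics
{'time': 0.0, 'qpos': array([ 1.24300235e+00,  3.20284449e-01,  1.56566617e+00,  3.03077671e-05,
        1.25740400e+00, -1.99957012e-02]), 'qd': array([ 0.0008292 ,  0.00114389,  0.00045519, -0.00098415,  0.00035159,
        0.00137854]), 'joint_torque': array([ 8.66528189e-04, -4.15524852e+01, -2.34158403e+01,  1.46036969e-04,
        8.27692595e-03,  7.03718129e-06]), 'position': array([0.17403812, 0.54753141, 0.23049153]), 'eef_rot': array([-4.81545379e-01, -3.10412908e+00,  2.71782132e-03]), 'contact_force': array([-0.05109335, -1.17449327, -0.61787002]), 'torque': array([ 0.02807164, -0.00812528, -0.0424763 ]), 'width': 0.9984279809475974}
scene {'camera_matrix': array([[512.2661029 ,   0.        , 324.44542297],
       [  0.        , 512.2661029 , 240.85196157],
       [  0.        ,   0.        ,   1.        ]]), 'position': array([ 1.43153035, -0.45698981,  0.71093769]), 'attitude': array([-1.84461255, -1.22864946,  0.66806668])}
top {'camera_matrix': array([[548.53956125,   0.        , 314.11461263],
       [  0.        , 548.53956125, 234.30054839],
       [  0.        ,   0.        ,   1.        ]]), 'position': array([ 0.28782205, -0.08440053,  1.37250601]), 'attitude': array([-2.14569593,  2.11079805, -0.19095272])}
0.0187
```

View pics/scene0.png

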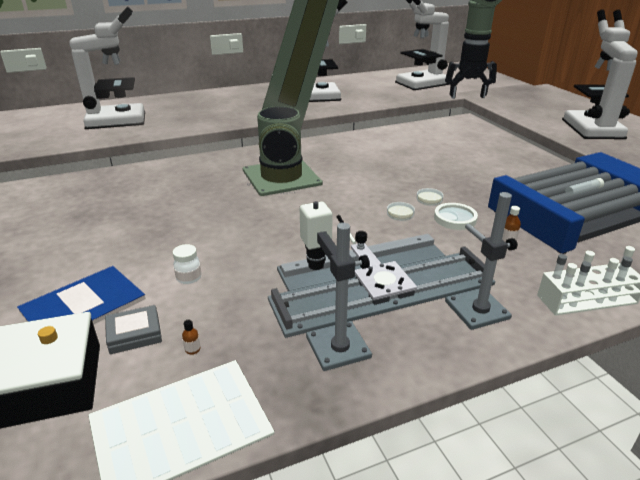

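View pics/top0.png

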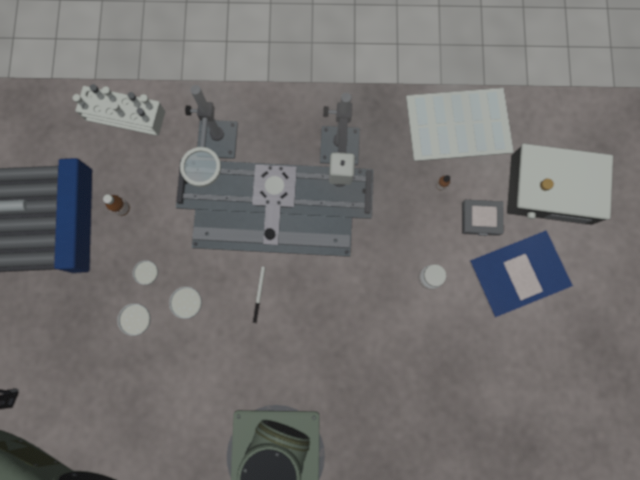

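```bash
cat > h.py <<'E'
import numpy as np, cv2
from scipy.spatial.transform import Rotation as R
from workcell import state, optics, job, r
def cal(n):
    c=optics.get_calibration(n);return c["camera_matrix"],np.array(c["position"]),R.from_rotvec(c["attitude"]).as_matrix()
def ray(n,u,v):
    K,p,A=cal(n);return p,A@np.linalg.solve(K,[u,v,1.])
def atz(n,u,v,z):
    p,d=ray(n,u,v);return p+d*(z-p[2])/d[2]
def proj(n,X):
    K,p,A=cal(n);q=K@(A.T@(np.array(X)-p));return q[:2]/q[2]
def tri(uv1,uv2,n1="top",n2="scene"):
    p,d=ray(n1,*uv1);q,e=ray(n2,*uv2)
    d=d/np.linalg.norm(d);e=e/np.linalg.norm(e)
    s=np.linalg.lstsq(np.c_[d,-e],q-p,rcond=None)[0];a=p+s[0]*d;b=q+s[1]*e
    return (a+b)/2,np.linalg.norm(a-b)
def crop(img,x0,y0,x1,y1,k,name):
    cv2.imwrite(name,cv2.resize(img[y0:y1,x0:x1],None,fx=k,fy=k,interpolation=cv2.INTER_CUBIC))
E
python3 - <<'E'
from h import *
t=cv2.imread("pics/top0.png");s=cv2.imread("pics/scene0.png")
crop(t,105,250,215,340,7,"pics/c_dish_top.png")
crop(t,170,140,380,260,3.8,"pics/c_stage_top.png")
crop(s,370,170,500,240,6,"pics/c_dish_scene.png")
crop(s,260,190,500,370,3.3,"pics/c_stage_scene.png")
for u,v in[(145,272),(134,319),(185,302)]:
    X=atz("top",u,v,.015);print(X,proj("scene",X))
for u,v in [(274,185),(270,234),(342,165),(200,166)]: print(atz("top",u,v,.04))
E
```

```text
[0.43054208 0.33501246 0.015     ] [447.26492022 214.40133943]
[0.31488291 0.35371198 0.015     ] [430.06952547 195.25277176]
[0.35819925 0.23148947 0.015     ] [401.26785884 209.5346473 ]
[0.65205969 0.01944705 0.04      ]
[0.5270223  0.02567109 0.04      ]
[ 0.70710554 -0.15075882  0.04      ]
[0.69844078 0.20760932 0.04      ]
```

View pics/c_dish_top.png

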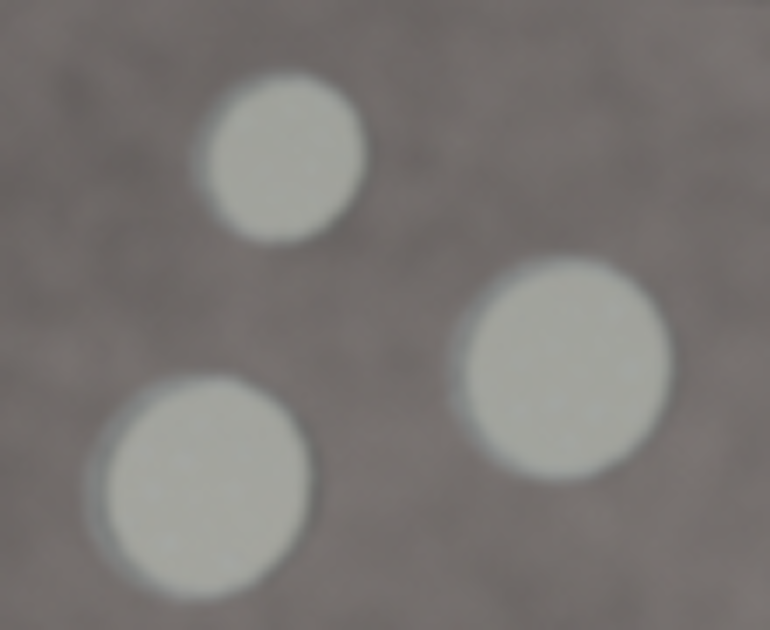

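View pics/c_stage_top.png

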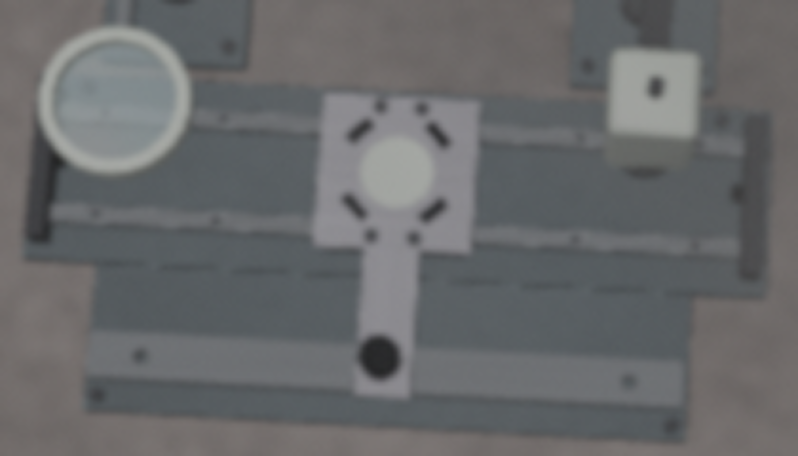

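View pics/c_dish_scene.png

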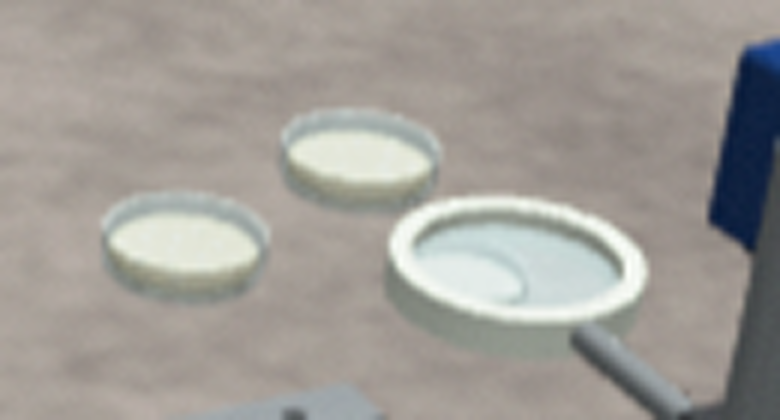

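View pics/c_stage_scene.png

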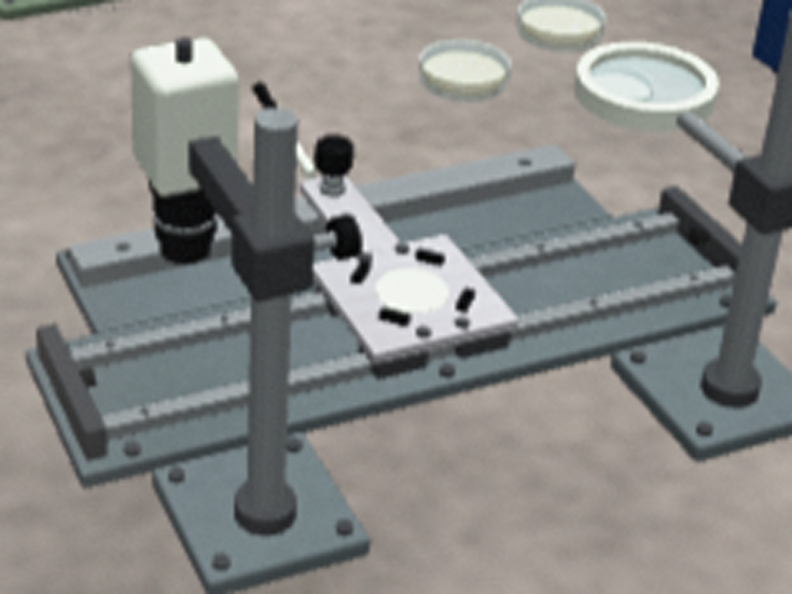

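```bash
python3 - <<'E'
from h import *
T=lambda x,y:(170+(x+.5)/3.8-.5,140+(y+.5)/3.8-.5)
S=lambda x,y:(260+(x+.5)/3.3-.5,190+(y+.5)/3.3-.5)
print("nest floor tri",tri(T(397,172),S(412,290)), "pads",tri(T(396.5,170.7),S(412.75,285.5)))
print("nest@.04",atz("top",*T(397,172),.04),atz("scene",*S(412,290),.04),"pads@.0475",atz("top",*T(396.5,170.7),.0475),atz("scene",*S(412.75,285.5),.0475))
print("knob top",tri(T(380,357),S(334,145)),atz("top",*T(380,357),.081))
c=[atz("top",*T(*p),.04) for p in[(324,93),(480,100),(471,253),(313,246)]]
print(np.mean(c,0));
f=lambda a:np.degrees(np.arctan2(a[1],a[0]))
print(f(c[0]-c[3]),f(c[1]-c[2]),f(c[0]-c[1])-90,f(c[3]-c[2])-90)
a,b=atz("top",*T(87,375),.02),atz("top",*T(685,405),.02);print(f(a-b)-90)
a,b=atz("top",*T(25,258),.02),atz("top",*T(765,296),.02);print(f(a-b)-90)
# pads diag dirs
D=lambda x,y:(105+(x+.5)/7-.5,250+(y+.5)/7-.5)
print("dish",atz("top",*D(282,158),.015),atz("top",*D(286,158),.008))
X=atz("top",*D(282,158),.013)
s=state();print(R.from_rotvec(s["eef_rot"]).as_matrix().round(3))
# dish circle overlay
im=cv2.imread("pics/scene0.png")
big=cv2.resize(im,None,fx=6,fy=6,interpolation=cv2.INTER_CUBIC)
for z in(0,.015):
  for a in np.linspace(0,2*np.pi,80):
    u,v=proj("scene",[X[0]+.03*np.cos(a),X[1]+.03*np.sin(a),z]);cv2.circle(big,(int(u*6+2.5),int(v*6+2.5)),1,(0,0,255),-1)
cv2.imwrite("pics/ov1.png",big[170*6:240*6,400*6:500*6])
tb=cv2.resize(cv2.imread("pics/top0.png"),None,fx=7,fy=7,interpolation=cv2.INTER_CUBIC)
for z in(0,.015):
  for a in np.linspace(0,2*np.pi,80):
    u,v=proj("top",[X[0]+.03*np.cos(a),X[1]+.03*np.sin(a),z]);cv2.circle(tb,(int(u*7+3),int(v*7+3)),1,(0,0,255),-1)
cv2.imwrite("pics/ov2.png",tb[250*7:300*7,120*7:170*7])
E
```

```text
nest floor tri (array([0.65173157, 0.01828218, 0.04069751]), np.float64(0.0018677963409739929)) pads (array([0.65167699, 0.0184653 , 0.04429529]), np.float64(0.0016319853040166988))
nest@.04 [0.65233677 0.01919102 0.04      ] [0.65074455 0.0178164  0.04      ] pads@.0475 [0.65116088 0.01896183 0.0475    ] [0.6552746  0.01534473 0.0475    ]
knob top (array([0.52098588, 0.02292397, 0.0779763 ]), np.float64(0.0011336934470388919)) [0.52067108 0.0231967  0.081     ]
[0.65200676 0.01917103 0.04      ]
-1.930699135207855 -1.973794750793661 -1.7046836872122384 -1.6447999397758224
-1.960728483013682
-2.052035332265774
dish [0.43018071 0.33534156 0.015     ] [0.43093821 0.33608133 0.008     ]
[[-0.953  0.303 -0.   ]
 [ 0.303  0.953 -0.002]
 [ 0.    -0.002 -1.   ]]
```

View pics/ov1.png

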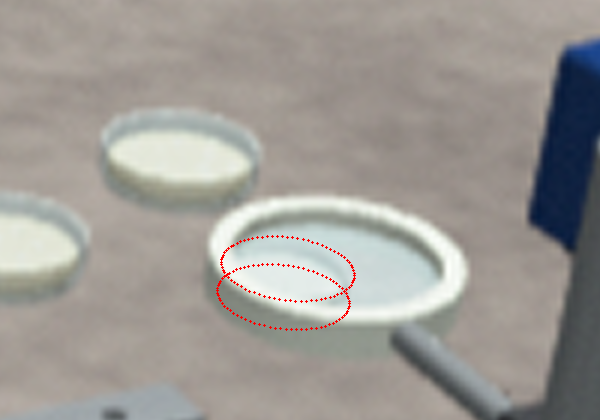

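View pics/ov2.png

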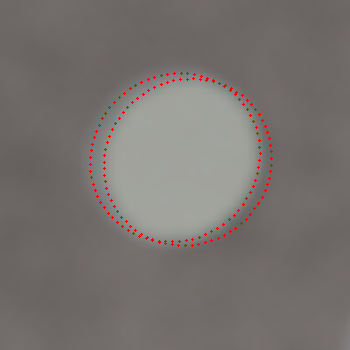

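```bash
cat >> h.py <<'E'
YAW=-1.9 # stage x axis, deg
def goal(p,jaw):
    """tool shift and turn to reach TCP p (world), tool down, jaws at angle jaw deg (mod 180)"""
    s=state();A=R.from_rotvec(s["eef_rot"]).as_matrix();best=None
    for k in(0,180):
        a=np.radians(jaw+k);y=np.array([np.cos(a),np.sin(a),0]);z=np.array([0,0,-1.])
        B=np.c_[np.cross(y,z),y,z]
        w=np.degrees(R.from_matrix(A.T@B).as_rotvec())
        if best is None or np.linalg.norm(w)<np.linalg.norm(best):best=w
    t=A.T@(np.array(p)-s["position"])
    print("t",t.round(4),"w",best.round(2),"rows>=",np.linalg.norm(t)/.0417,np.linalg.norm(best)/7.16,"time",s["time"],"q",s["qpos"].round(2))
    return t,best
E
python3 -c "
from h import *
goal([.4305,.3355,.07],-1.9)"
```

```text
t [-0.3087 -0.1242  0.1608] w [-8.000e-02  6.000e-02  7.427e+01] rows>= 8.860979123534108 10.372448431114162 time 0.1 q [ 1.24  0.32  1.57 -0.    1.26 -0.02]
```

Request:
move_arm:
  translation:
    - [-0.309, -0.124, 0.161]
    - [-0.309, -0.124, 0.161]
    - [-0.309, -0.124, 0.161]
    - [-0.309, -0.124, 0.161]
    - [-0.309, -0.124, 0.161]
    - [-0.309, -0.124, 0.161]
    - [-0.309, -0.124, 0.161]
    - [-0.309, -0.124, 0.161]
  angular:
    - [0, 0, 74.3]
    - [0, 0, 74.3]
    - [0, 0, 74.3]
    - [0, 0, 74.3]
    - [0, 0, 74.3]
    - [0, 0, 74.3]
    - [0, 0, 74.3]
    - [0, 0, 74.3]
  hand: [1, 1, 1, 1, 1, 1, 1, 1]

```text
time: 0.77
position: [0.4062, 0.3552, 0.0849]
eef_rot: [1.918, 2.487, -0.002]
contact_force: [0.2, 0.2, -0.6]
width: 1.002
```

```bash
python3 -c "
from h import *
print(state()['position'],state()['contact_force'])
goal([.4305,.3355,.03],-1.9)"
```

```text
[0.40619669 0.35522376 0.08488847] [ 0.16735495  0.1678067  -0.63898901]
t [-0.0252  0.0185  0.0549] w [-0.04  0.08 16.62] rows>= 1.5152425045490945 2.3216739943004154 time 0.7667 q [ 0.7   0.4   1.85 -0.    0.89  0.44]
```

Request:
move_arm:
  translation:
    - [-0.025, 0.0185, 0.02]
    - [-0.025, 0.0185, 0.03]
    - [-0.025, 0.0185, 0.055]
    - [-0.025, 0.0185, 0.055]
    - [-0.025, 0.0185, 0.055]
  angular:
    - [0, 0, 16.6]
    - [0, 0, 16.6]
    - [0, 0, 16.6]
    - [0, 0, 16.6]
    - [0, 0, 16.6]
  hand: [1, 1, 1, 1, 1]

```text
time: 1.18
position: [0.4296, 0.3349, 0.0289]
eef_rot: [2.256, 2.186, -0.008]
contact_force: [-0.2, -0.1, 0.5]
width: 1.001
```

```bash
python3 -c "
from h import *
print(state()['position'],state()['contact_force'])
s=optics.grab_frame('scene');crop(s,370,130,520,240,5,'pics/s1.png')
t=optics.grab_frame('top');crop(t,90,220,210,320,6,'pics/t1.png')
goal([.4305,.3355,.003],-1.9)"
```

```text
[0.42955737 0.33488767 0.02886785] [-0.15531249 -0.10412806  0.46208315]
t [-0.0008 -0.0001  0.0277] w [0.03 0.04 0.12] rows>= 0.6651301100578683 0.01769241635984576 time 1.2833 q [ 0.64  0.48  1.89 -0.    0.77  0.67]
```

View pics/s1.png

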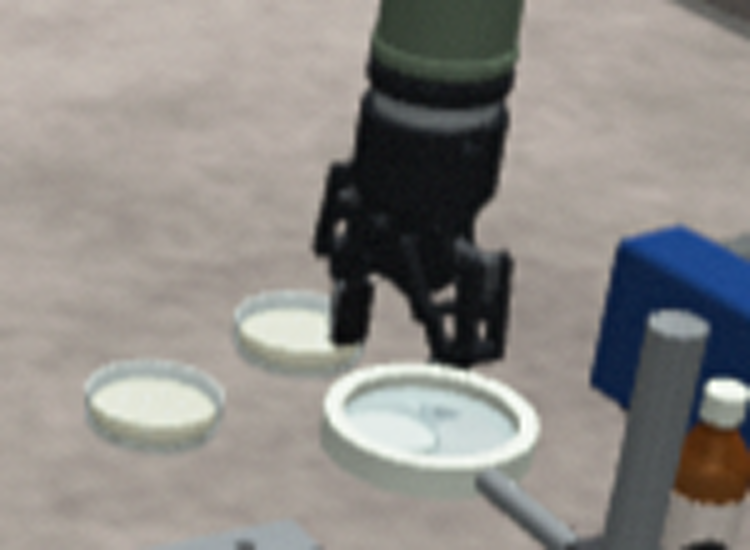

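View pics/t1.png

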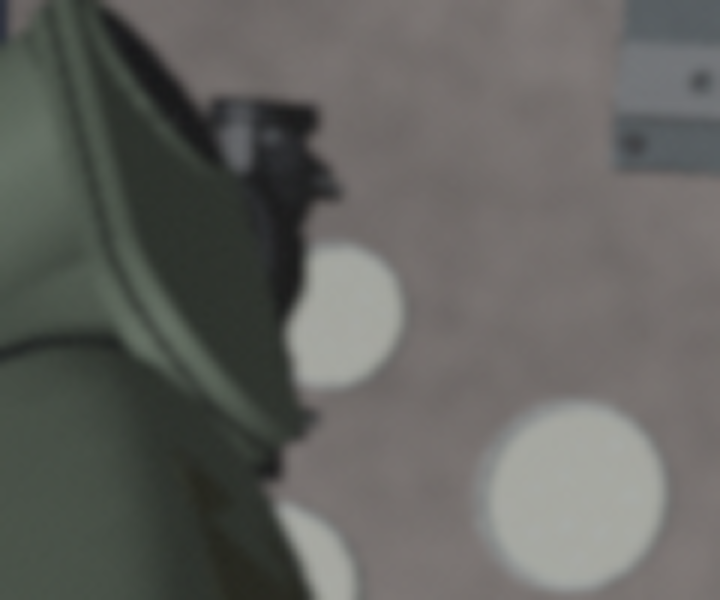

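```bash
python3 -c "
from h import *
for x in(.38,.387,.472,.48):
  q=proj('scene',[x,.335,.042]);print((q-[370,130])*5)
for z in(.042,.1,.15):
  print((proj('top',[.43,.335,z])-[90,220])*6)"
```

```text
[341.02819604 338.9084838 ]
[348.04539077 344.31772133]
[437.71124997 413.43707021]
[446.59865778 420.28797028]
[309.87476968 306.02342421]
[263.95665791 289.35566254]
[220.94790491 273.7439656 ]
```

Request:
move_arm:
  translation:
    - [-0.001, 0, 0.015]
    - [-0.001, 0, 0.0255]
    - [-0.001, 0, 0.0255]
    - [-0.001, 0, 0.0255]
    - [-0.001, 0, 0.0255]
    - [-0.001, 0, 0.0255]
    - [-0.001, 0, 0.0255]
    - [-0.001, 0, 0.0255]
  angular:
    - [0, 0, 0]
    - [0, 0, 0]
    - [0, 0, 0]
    - [0, 0, 0]
    - [0, 0, 0]
    - [0, 0, 0]
    - [0, 0, 0]
    - [0, 0, 0]
  hand: [1, 1, 0.68, 0.68, 0.68, 0.68, 0.68, 0.68]

```text
time: 1.95
position: [0.4308, 0.3357, 0.0059]
eef_rot: [2.255, 2.186, 0.001]
contact_force: [-1.7, 0.3, 4.7]
width: 0.681
```

```bash
python3 -c "
from h import *
print(state()['position'],state()['contact_force'],state()['width'])
s=optics.grab_frame('scene');crop(s,400,150,500,230,7,'pics/s2.png')
"
```

```text
[0.43084083 0.33565673 0.00592258] [-1.71500107  0.30024254  4.72245974] 0.6812527173194375
```

View pics/s2.png

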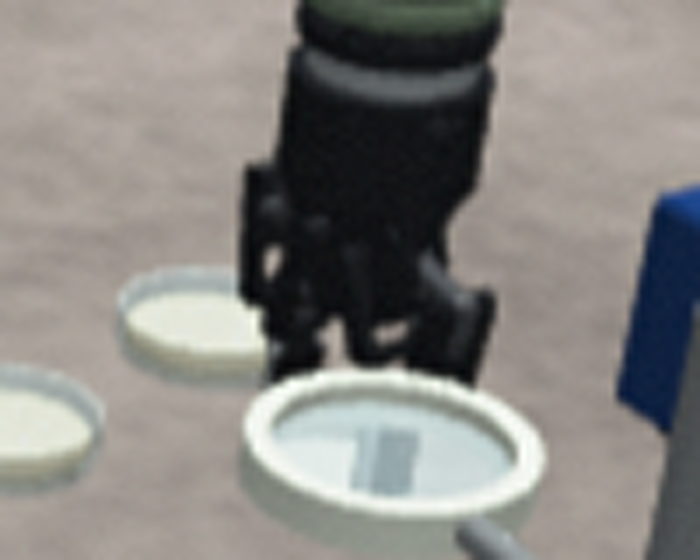

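```bash
python3 -c "
from h import *
goal([.4308,.3357,.025],88.1)"
```

```text
t [ 0.0001 -0.     -0.0191] w [ 6.000e-02  4.000e-02 -8.988e+01] rows>= 0.457002889865237 12.553593878689774 time 2.0 q [ 0.64  0.51  1.91 -0.    0.71  0.67]
```

Request:
move_arm:
  translation:
    - [0, 0, 0]
    - [0, 0, 0]
    - [0, 0, -0.019]
    - [0, 0, -0.019]
    - [0, 0, -0.019]
    - [0, 0, -0.019]
    - [0, 0, -0.019]
    - [0, 0, -0.019]
  angular:
    - [0, 0, 0]
    - [0, 0, 0]
    - [0, 0, -7]
    - [0, 0, -14]
    - [0, 0, -21]
    - [0, 0, -28]
    - [0, 0, -35]
    - [0, 0, -42]
  hand: [1, 1, 1, 1, 1, 1, 1, 1]

```text
time: 2.67
position: [0.4309, 0.3355, 0.0247]
eef_rot: [1.313, 2.853, 0.001]
contact_force: [0.1, 0.1, -0.3]
width: 0.998
```

```bash
python3 -c "
from h import *
print(state()['position'],state()['contact_force'],state()['width'])
goal([.4308,.3357,.025],88.1)"
```

```text
[0.43086394 0.33549745 0.02473032] [ 0.13220927  0.07610166 -0.30940367] 0.9977536834919194
t [ 0.0002  0.0001 -0.0003] w [ 3.000e-02  6.000e-02 -4.754e+01] rows>= 0.00823207944919958 6.639174489015133 time 2.6667 q [ 0.64  0.49  1.9  -0.    0.76 -0.07]
```

Request:
move_arm:
  translation:
    - [0, 0, 0]
    - [0, 0, 0]
    - [0, 0, 0]
    - [0, 0, 0]
    - [0, 0, 0]
    - [0, 0, 0]
    - [0, 0, 0]
    - [0, 0, 0]
  angular:
    - [0, 0, -47.5]
    - [0, 0, -47.5]
    - [0, 0, -47.5]
    - [0, 0, -47.5]
    - [0, 0, -47.5]
    - [0, 0, -47.5]
    - [0, 0, -47.5]
    - [0, 0, -47.5]
  hand: [1, 1, 1, 1, 1, 1, 1, 1]

```text
time: 3.33
position: [0.4309, 0.3353, 0.0245]
eef_rot: [0.051, 3.14, -0.001]
contact_force: [0.3, 0.7, -0.6]
width: 1.001
```

```bash
python3 -c "
from h import *
print(state()['position'],state()['contact_force'],state()['width'])
goal([.4308,.3357,.003],88.1)
s=optics.grab_frame('scene');crop(s,400,150,500,230,7,'pics/s3.png')
t=optics.grab_frame('top');crop(t,90,220,210,320,6,'pics/t3.png')
"
```

```text
[0.43088258 0.33532462 0.02445243] [ 0.25221145  0.69596064 -0.56393125] 1.0012938556892372
t [0.0001 0.0004 0.0215] w [-0.02  0.06  0.03] rows>= 0.514529281003107 0.009402807161304334 time 3.3333 q [ 0.64  0.49  1.9  -0.    0.76 -0.9 ]
```

View pics/s3.png

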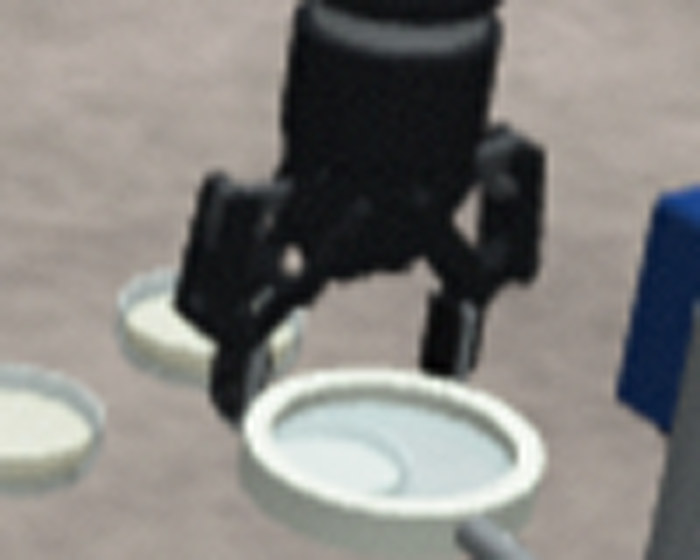

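View pics/t3.png

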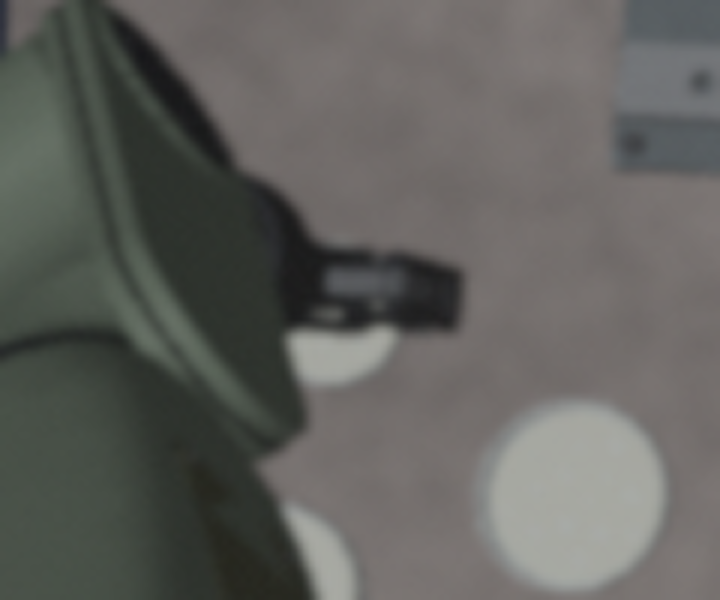

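Request:
move_arm:
  translation:
    - [0, 0.0004, 0.012]
    - [0, 0.0004, 0.0215]
    - [0, 0.0004, 0.0215]
    - [0, 0.0004, 0.0215]
    - [0, 0.0004, 0.0215]
    - [0, 0.0004, 0.0215]
    - [0, 0.0004, 0.0215]
    - [0, 0.0004, 0.0215]
  angular:
    - [0, 0, 0]
    - [0, 0, 0]
    - [0, 0, 0]
    - [0, 0, 0]
    - [0, 0, 0]
    - [0, 0, 0]
    - [0, 0, 0]
    - [0, 0, 0]
  hand: [1, 1, 0.5, 0.5, 0.5, 0.5, 0.5, 0.5]

```text
time: 4.1
position: [0.4313, 0.336, 0.0035]
eef_rot: [0.057, 3.139, 0.001]
contact_force: [0.6, -0.4, 1.4]
width: 0.666
```

```bash
python3 -c "
from h import *
print(state()['position'],state()['contact_force'],state()['width'])
s=optics.grab_frame('scene');crop(s,400,150,500,230,7,'pics/s4.png')
"
```

```text
[0.43126241 0.33600824 0.00347004] [ 0.57926804 -0.41846948  1.44468821] 0.666308134692324
```

View pics/s4.png

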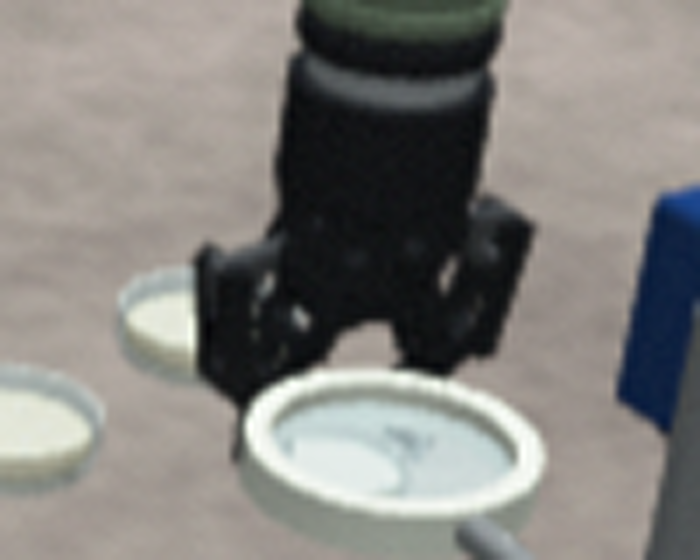

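Request:
move_arm:
  translation:
    - [0, 0, 0]
    - [0, 0, 0]
    - [0, 0, -0.01]
    - [0, 0, -0.025]
    - [0, 0, -0.04]
    - [0, 0, -0.06]
    - [0, 0, -0.08]
    - [0, 0, -0.085]
  angular:
    - [0, 0, 0]
    - [0, 0, 0]
    - [0, 0, 0]
    - [0, 0, 0]
    - [0, 0, 0]
    - [0, 0, 0]
    - [0, 0, 0]
    - [0, 0, 0]
  hand: [0.5, 0.5, 0.5, 0.5, 0.5, 0.5, 0.5, 0.5]

```text
time: 4.82
position: [0.4326, 0.3371, 0.0919]
eef_rot: [0.057, 3.135, 0.006]
contact_force: [-0.4, 0.3, -0.5]
width: 0.673
```

```bash
python3 -c "
from h import *
print(state()['position'],state()['contact_force'],state()['width'])
s=optics.grab_frame('scene');crop(s,390,110,500,220,6,'pics/s5.png')
goal([.6515,.0185,.125],88.1)
"
```

```text
[0.43256834 0.3371259  0.09191469] [-0.44882814  0.3437509  -0.49554844] 0.672704668411165
t [-0.2307 -0.3103 -0.0333] w [ 0.23  0.36 -0.18] rows>= 9.305477966232573 0.06421373133366969 time 4.8667 q [ 0.64  0.4   1.83 -0.    0.9  -0.89]
```

View pics/s5.png

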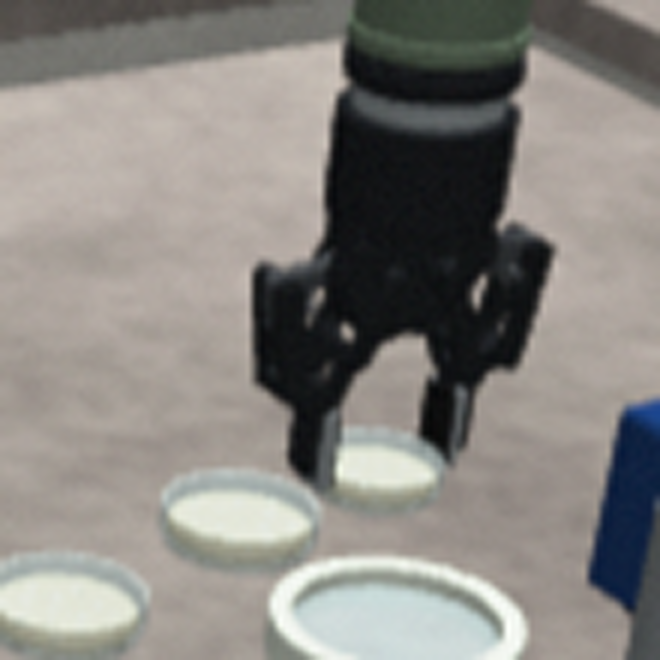

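```bash
python3 -c "
from h import *
t,w=goal([.51,.045,.13],88.1)
for f in (.05,.15,.3,.46,.62,.78,.92,1):print((t*f).round(3).tolist())
"
```

```text
t [-0.0883 -0.2889 -0.0392] w [ 0.23  0.36 -0.18] rows>= 7.304599092134161 0.06421373133366969 time 4.8667 q [ 0.64  0.4   1.83 -0.    0.9  -0.89]
[-0.004, -0.014, -0.002]
[-0.013, -0.043, -0.006]
[-0.026, -0.087, -0.012]
[-0.041, -0.133, -0.018]
[-0.055, -0.179, -0.024]
[-0.069, -0.225, -0.031]
[-0.081, -0.266, -0.036]
[-0.088, -0.289, -0.039]
```

Request:
move_arm:
  translation:
    - [-0.005, -0.016, -0.004]
    - [-0.016, -0.05, -0.012]
    - [-0.027, -0.088, -0.018]
    - [-0.038, -0.126, -0.024]
    - [-0.05, -0.164, -0.03]
    - [-0.061, -0.202, -0.035]
    - [-0.073, -0.24, -0.039]
    - [-0.082, -0.268, -0.039]
  angular:
    - [0, 0, 0]
    - [0.2, 0.3, 0]
    - [0.2, 0.3, 0]
    - [0.2, 0.3, 0]
    - [0.2, 0.3, -0.2]
    - [0.2, 0.3, -0.2]
    - [0.2, 0.3, -0.2]
    - [0.2, 0.3, -0.2]
  hand: [0.5, 0.5, 0.5, 0.5, 0.5, 0.5, 0.5, 0.5]

```text
time: 5.53
position: [0.5046, 0.0633, 0.1298]
eef_rot: [0.053, 3.14, -0.0]
contact_force: [0.2, -1.0, -0.5]
width: 0.672
```

```bash
python3 -c "
from h import *
print(state()['position'],state()['contact_force'],state()['width'])
goal([.6515,.0185,.13],88.1)
"
```

```text
[0.5046047  0.06327113 0.12980563] [ 0.16057268 -1.01217082 -0.45868825] 0.6719738385252897
t [-0.1483 -0.0398 -0.    ] w [-0.01  0.07 -0.04] rows>= 3.6826537477688954 0.01117921693996157 time 5.5333 q [ 0.1   0.31  1.87 -0.    0.97 -1.43]
```

Request:
move_arm:
  translation:
    - [-0.02, -0.008, 0]
    - [-0.055, -0.02, 0]
    - [-0.092, -0.032, 0]
    - [-0.128, -0.039, 0]
    - [-0.1485, -0.0395, 0.01]
    - [-0.1485, -0.0395, 0.035]
    - [-0.1485, -0.0395, 0.055]
    - [-0.1485, -0.0395, 0.06]
  angular:
    - [0, 0, 0]
    - [0, 0, 0]
    - [0, 0, 0]
    - [0, 0, 0]
    - [0, 0, 0]
    - [0, 0, 0]
    - [0, 0, 0]
    - [0, 0, 0]
  hand: [0.5, 0.5, 0.5, 0.5, 0.5, 0.5, 0.5, 0.5]

```text
time: 6.2
position: [0.6488, 0.0185, 0.0648]
eef_rot: [-0.054, -3.133, 0.001]
contact_force: [-1.3, -0.1, -1.2]
width: 0.666
```

```bash
python3 -c "
from h import *
print(state()['position'],state()['contact_force'],state()['width'])
s=optics.grab_frame('scene');cv2.imwrite('pics/s6f.png',s);crop(s,330,220,440,310,7,'pics/s6.png')
t=optics.grab_frame('top');cv2.imwrite('pics/t6f.png',t);crop(t,210,130,340,230,6,'pics/t6.png')
goal([.6515,.0185,.07],88.1)
"
```

```text
[0.6488438  0.01848776 0.06479905] [-1.3095967  -0.12290777 -1.2127232 ] 0.6660662303152999
t [-0.0013 -0.0002 -0.0023] w [-0.02 -0.22 -0.04] rows>= 0.06272741826386889 0.030875469462832497 time 6.3 q [ 0.01  0.57  1.59 -0.    0.99 -1.53]
```

View pics/s6.png

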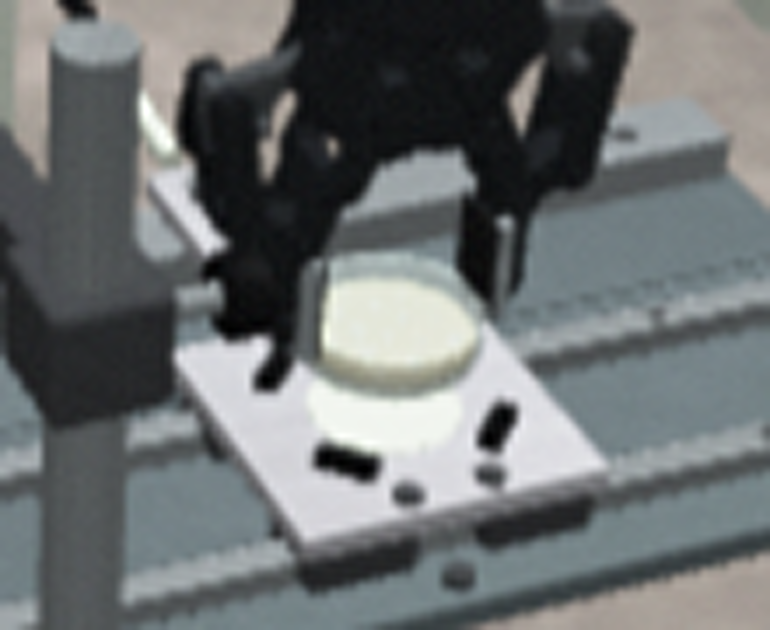

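View pics/t6.png

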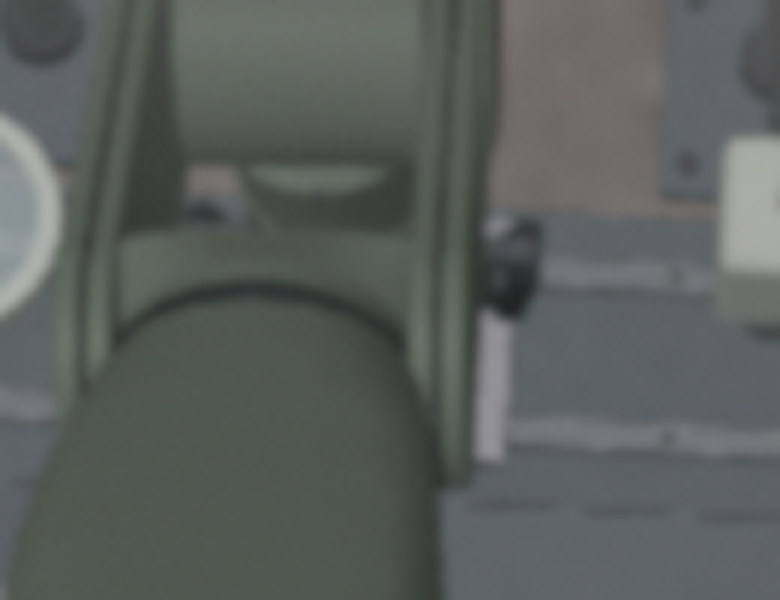

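```bash
cat > ov.py <<'E'
from h import *
import sys
def ov(name,nest=(.6517,.0185)):
    st=state();p=st['position'];print(p)
    s=optics.grab_frame('scene');K=8
    big=cv2.resize(s,None,fx=K,fy=K,interpolation=cv2.INTER_CUBIC)
    def circ(c,z,rr,col):
        for a in np.linspace(0,2*np.pi,120):
            u,v=proj('scene',[c[0]+rr*np.cos(a),c[1]+rr*np.sin(a),z]);cv2.circle(big,(int(u*K+K/2),int(v*K+K/2)),1,col,-1)
    c=p[:2]-[.0004,0]
    circ(c,p[2]-.0035,.03,(0,0,255));circ(c,p[2]+.0115,.03,(0,0,255))
    circ(nest,.04,.0225,(255,0,0));circ(nest,.0475,.0325,(0,160,0))
    cv2.imwrite(name,big[235*K:305*K,340*K:435*K])
E
python3 -c "
from ov import *
ov('pics/ov6.png')"
```

```text
[0.65020595 0.01870649 0.06773619]
```

View pics/ov6.png

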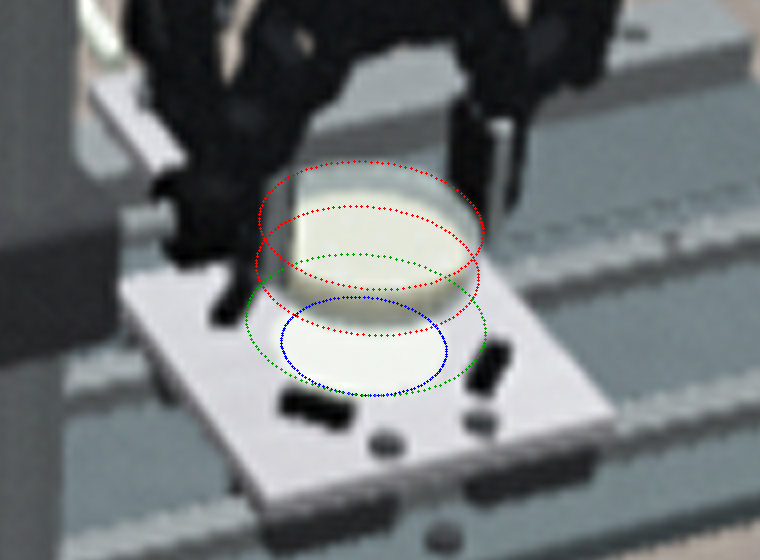

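```bash
python3 - <<'E'
from h import *
from scipy.optimize import least_squares
K=8
for n,(x0,y0,x1,y1) in {"scene":(345,250,425,305),"top":(245,160,305,210)}.items():
    im=cv2.imread(f"pics/{n}0.png")
    big=cv2.resize(im,None,fx=K,fy=K,interpolation=cv2.INTER_CUBIC)
    hsv=cv2.cvtColor(big,cv2.COLOR_BGR2HSV); 
    c=proj(n,[.6517,.0185,.04]);cx,cy=int(c[0]*K),int(c[1]*K)
    print(n,"disc",big[cy,cx],"plate",big[cy+int(22*K*(1 if n=='top' else .3)),cx+(0 if n=='top' else -24*K)])
    b=big.astype(int);m=((b[...,1]-b[...,0])).clip(-60,60)
    # disc is cream (G>B), plate bluish/pink
    mask=((b[...,1]-b[...,2]>-2)&(b[...,1]>(190 if n=='scene' else 140))).astype(np.uint8)
    nl,l,st,ce=cv2.connectedComponentsWithStats(mask)
    k=l[cy,cx];print(st[k])
    cs,_=cv2.findContours((l==k).astype(np.uint8),cv2.RETR_EXTERNAL,cv2.CHAIN_APPROX_NONE)
    e=cv2.fitEllipse(cs[0]);print(e)
    uv=(np.array(e[0])-(K-1)/2)/K;print("uv",uv,atz(n,*uv,.04))
    for p in cs[0][:,0]:cv2.circle(big,tuple(int(v) for v in p),0,(0,0,255),-1)
    for rr in(.0225,.0325):
      for a in np.linspace(0,2*np.pi,100):
        q=proj(n,[.6517+rr*np.cos(a),.0185+rr*np.sin(a),.0475 if rr>.03 else .04]);cv2.circle(big,(int(q[0]*K+4),int(q[1]*K+4)),1,(0,160,0),-1)
    cv2.imwrite(f"pics/n_{n}.png",big[y0*K:y1*K,x0*K:x1*K])
E
```

```text
scene disc [238 245 241] plate [42 40 39]
[ 2815  1952   517   424 78789]
((3044.441650390625, 2184.9931640625), (296.155029296875, 512.6676025390625), 127.83483123779297)
uv [380.1177063  272.68664551] [0.63111216 0.01743403 0.04      ]
top disc [161 165 162] plate [144 139 140]
[ 2107  1394   177   173 23455]
((2194.24365234375, 1480.580810546875), (170.00778198242188, 174.21034240722656), 59.63412857055664)
uv [273.84295654 184.63510132] [0.65299834 0.01986855 0.04      ]
```

View pics/n_scene.png

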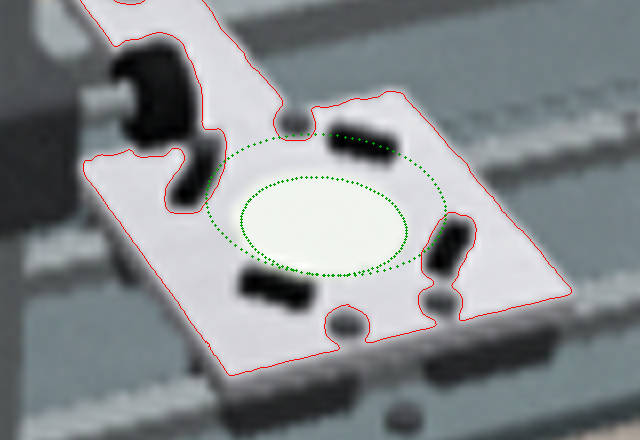

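View pics/n_top.png

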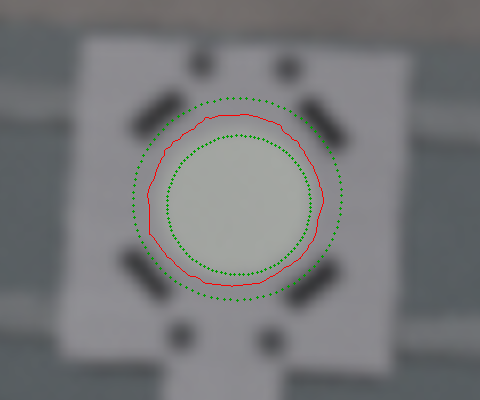

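```bash
python3 -c "
from h import *
p0=np.array([.6517,.0185,.04])
J=np.c_[proj('scene',p0+[.001,0,0])-proj('scene',p0),proj('scene',p0+[0,.001,0])-proj('scene',p0)]*8
print(J)
for d in [(-4,0),(-4,1),(-7,-2),(3,3)]: print(d,np.linalg.solve(J,d),'mm')
goal([.6510,.0175,.055],88.1)
"
```

```text
[[ 1.75170157  3.22179536]
 [ 2.0197921  -0.83369634]]
(-4, 0) [-0.41853571 -1.01398443] mm
(-4, 1) [-0.01418093 -1.23383356] mm
(-7, -2) [-1.54114704 -1.3347745 ] mm
(3, 3) [1.52696611 0.10094094] mm
t [ 0.0003 -0.0013  0.0145] w [-0.01 -0.02 -0.04] rows>= 0.34849224955975944 0.006247329236012384 time 6.35 q [ 0.01  0.57  1.59 -0.    0.99 -1.53]
```

Request:
move_arm:
  translation:
    - [0.0003, -0.0013, 0.007]
    - [0.0003, -0.0013, 0.0145]
    - [0.0003, -0.0013, 0.0145]
    - [0.0003, -0.0013, 0.0145]
  angular:
    - [0, 0, 0]
    - [0, 0, 0]
    - [0, 0, 0]
    - [0, 0, 0]
  hand: [0.5, 0.5, 0.5, 0.5]

```text
time: 6.68
position: [0.6507, 0.0175, 0.0549]
eef_rot: [-0.053, -3.141, 0.0]
contact_force: [-0.3, -0.4, 0.6]
width: 0.667
```

```bash
python3 -c "
from ov import *
ov('pics/ov7.png',(.6513,.0175));goal([.6510,.0175,.046],88.1)"
```

```text
[0.6507215  0.01751255 0.05494335]
t [ 0.     -0.      0.0093] w [-0.01  0.01 -0.04] rows>= 0.22241638967809887 0.005739647633406897 time 6.7333 q [ 0.01  0.58  1.6  -0.    0.96 -1.53]
```

View pics/ov7.png

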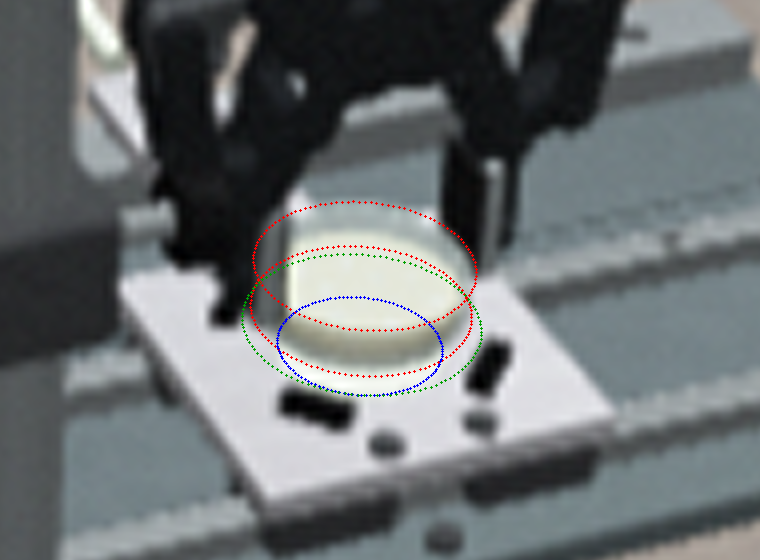

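Request:
move_arm:
  translation:
    - [0, 0, 0.004]
    - [0, 0, 0.007]
    - [0, 0, 0.009]
    - [0, 0, 0.009]
  angular:
    - [0, 0, 0]
    - [0, 0, 0]
    - [0, 0, 0]
    - [0, 0, 0]
  hand: [0.5, 0.5, 0.5, 0.5]

```text
time: 7.07
position: [0.6507, 0.0175, 0.0457]
eef_rot: [-0.053, -3.14, 0.0]
contact_force: [-0.6, 0.2, 0.1]
width: 0.671
```

```bash
python3 -c "
from ov import *
ov('pics/ov8.png',(.6513,.0175));print(state()['contact_force']);goal([.6510,.0175,.0435],88.1)"
```

```text
[0.65067193 0.01752956 0.04568228]
[ 0.87502315  0.02359286 -0.47922301]
t [-0.0002 -0.      0.0024] w [-0.02 -0.03 -0.04] rows>= 0.05775103408962165 0.007177158682312482 time 7.1167 q [ 0.01  0.59  1.61 -0.    0.94 -1.53]
```

View pics/ov8.png

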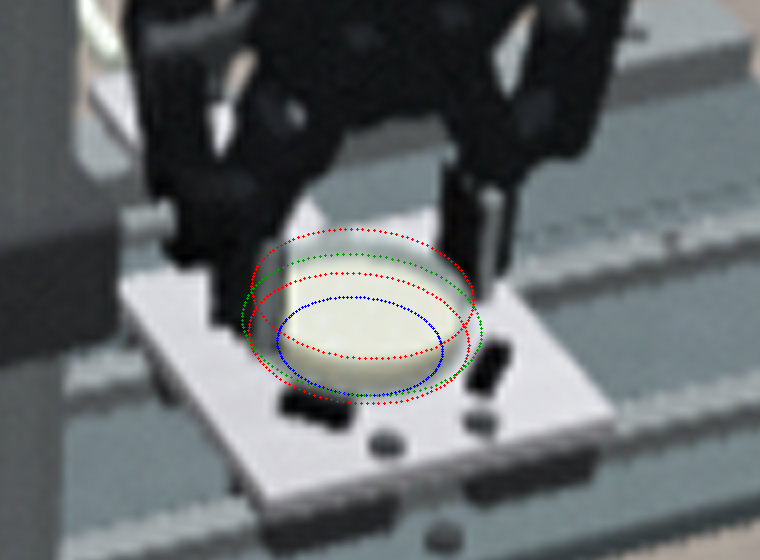

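Request:
move_arm:
  translation:
    - [0, 0, 0.001]
    - [0, 0, 0.002]
    - [0, 0, 0.0025]
    - [0, 0, 0.0025]
  angular:
    - [0, 0, 0]
    - [0, 0, 0]
    - [0, 0, 0]
    - [0, 0, 0]
  hand: [0.5, 0.5, 0.5, 0.5]

```text
time: 7.45
position: [0.6509, 0.0175, 0.0435]
eef_rot: [-0.053, -3.141, 0.0]
contact_force: [-1.1, 1.0, 0.5]
width: 0.673
```

Request:
move_arm:
  translation:
    - [0, 0, 0.0005]
    - [0, 0, 0.001]
    - [0, 0, 0.001]
  angular:
    - [0, 0, 0]
    - [0, 0, 0]
    - [0, 0, 0]
  hand: [0.5, 0.5, 0.5]

```text
time: 7.7
position: [0.6509, 0.0175, 0.0434]
eef_rot: [-0.053, -3.141, 0.0]
contact_force: [-1.4, 0.0, 5.7]
width: 0.672
```

Request:
move_arm:
  translation:
    - [0, 0, 0]
    - [0, 0, 0]
    - [0, 0, 0]
    - [0, 0, 0]
    - [0, 0, -0.01]
    - [0, 0, -0.03]
    - [0, 0, -0.065]
    - [0, 0, -0.09]
  angular:
    - [0, 0, 0]
    - [0, 0, 0]
    - [0, 0, 0]
    - [0, 0, 0]
    - [0, 0, 0]
    - [0, 0, 0]
    - [0, 0, 0]
    - [0, 0, 0]
  hand: [0.72, 0.8, 0.9, 0.9, 0.9, 0.9, 0.9, 0.9]

```text
time: 8.37
position: [0.6513, 0.0176, 0.1359]
eef_rot: [0.053, 3.14, -0.0]
contact_force: [1.0, 0.9, 0.4]
width: 0.901
```

```bash
python3 -c "
from ov import *
ov('pics/ov9.png',(.6513,.0175));print(state()['contact_force'],state()['width']);goal([.521,.0228,.130],88.1)"
```

```text
[0.65134285 0.0175777  0.13585986]
[ 2.12195726 -0.75979876  3.63853173] 0.8964354173714839
t [0.1337 0.0007 0.0101] w [ 0.01  0.68 -0.03] rows>= 3.2144412686170885 0.09503273025867992 time 8.4167 q [ 0.01  0.5   1.51 -0.    1.12 -1.53]
```

View pics/ov9.png

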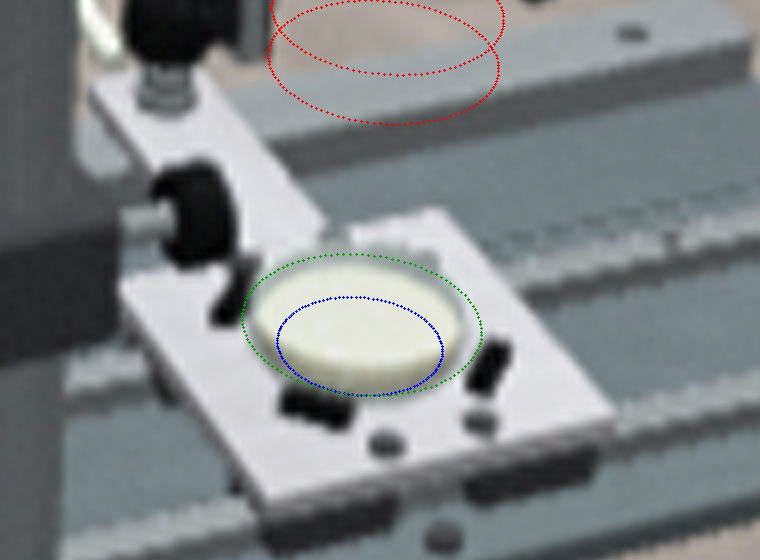

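Request:
move_arm:
  translation:
    - [0.03, 0, 0.002]
    - [0.07, 0, 0.005]
    - [0.11, 0, 0.005]
    - [0.1325, 0.0005, 0.005]
    - [0.1325, 0.0005, 0.01]
    - [0.1325, 0.0005, 0.01]
  angular:
    - [0, 0, 0]
    - [0, 0, 0]
    - [0, 0, 0]
    - [0, 0, 0]
    - [0, 0, 0]
    - [0, 0, 0]
  hand: [0.9, 0.9, 0.9, 0.9, 0.9, 0.9]

```text
time: 8.92
position: [0.5213, 0.0226, 0.1304]
eef_rot: [0.052, 3.129, -0.0]
contact_force: [0.1, -0.1, 0.3]
width: 0.899
```

```bash
python3 -c "
from h import *
s=optics.grab_frame('scene');crop(s,310,180,430,290,6,'pics/s10.png')
print(state()['position'],state()['contact_force'],state()['width']);goal([.521,.0226,.057],88.1)
for z in(.13,.14):print((proj('scene',[.521,.0226,z])-[310,180])*6)"
```

```text
[0.52279077 0.0225736  0.13064916] [0.43459028 0.24675784 0.02201799] 0.8996948971771752
t [ 0.0028 -0.0001  0.0736] w [ 0.02  0.78 -0.03] rows>= 1.766689143167929 0.10846418484199101 time 8.9667 q [ 0.02  0.32  1.84 -0.    0.97 -1.52]
[311.75181289 205.96918194]
[312.90975371 183.11934389]
```

View pics/s10.png

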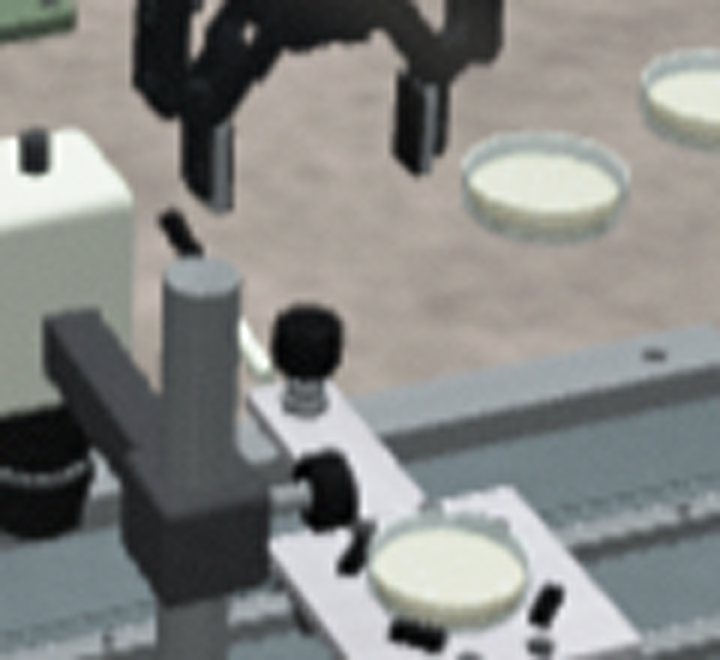

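Request:
move_arm:
  translation:
    - [0.002, 0, 0.03]
    - [0.002, 0, 0.06]
    - [0.002, 0, 0.0735]
    - [0.002, 0, 0.0735]
    - [0.002, 0, 0.0735]
    - [0.002, 0, 0.0735]
  angular:
    - [0, 0.8, 0]
    - [0, 0.8, 0]
    - [0, 0.8, 0]
    - [0, 0.8, 0]
    - [0, 0.8, 0]
    - [0, 0.8, 0]
  hand: [0.9, 0.9, 0.9, 0.9, 0.6, 0.5]

```text
time: 9.47
position: [0.5237, 0.0226, 0.058]
eef_rot: [0.053, 3.139, 0.001]
contact_force: [-0.1, 0.4, 0.4]
width: 0.639
```

```bash
python3 -c "
from h import *
s=optics.grab_frame('scene');crop(s,310,180,430,290,6,'pics/s11.png')
print(state()['position'],state()['contact_force'],state()['width']);goal([.521,.0226,.057],88.1)"
```

```text
[0.52361785 0.02263535 0.05833975] [0.01467164 0.58110441 0.23915889] 0.5470578838475635
t [ 0.0026 -0.0001  0.0013] w [ 0.03  0.16 -0.03] rows>= 0.07052701880726651 0.02248290657805117 time 9.5167 q [ 0.02  0.41  1.92  0.    0.81 -1.52]
```

View pics/s11.png

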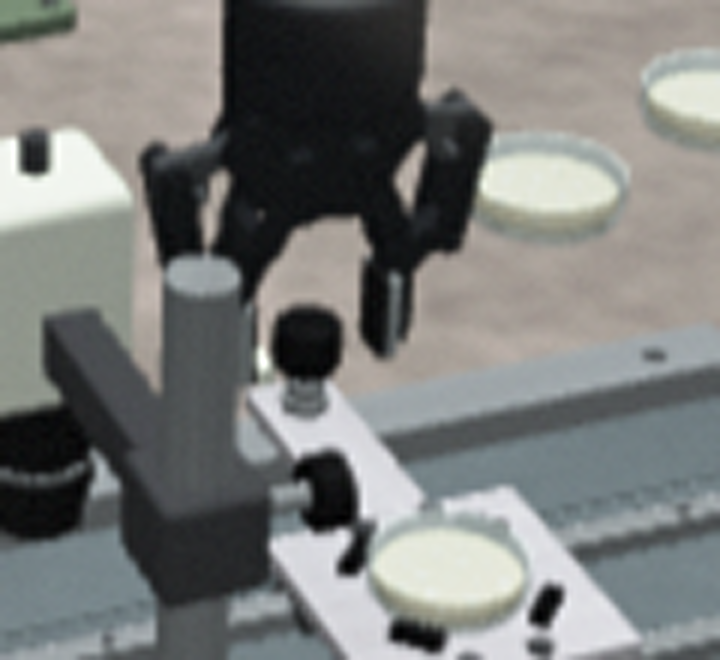

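Request:
move_arm:
  translation:
    - [0.0026, 0, 0.0015]
    - [0.0026, 0, 0.0015]
    - [0.0026, 0, 0.0015]
    - [0.0026, 0, 0.0015]
    - [0.0026, 0, 0.0015]
    - [0.0026, 0, 0.0015]
    - [0.0026, 0, 0.0015]
    - [0.0026, 0, 0.0015]
  angular:
    - [0, 0, 0]
    - [0, 0, 0]
    - [0, 0, 0]
    - [0, 0, 0]
    - [0, 0, 0]
    - [0, 0, 0]
    - [0, 0, 0]
    - [0, 0, 0]
  hand: [0.5, 0.4, 0.2, 0.1, 0.1, 0.1, 0.1, 0.1]

```text
time: 10.18
position: [0.5215, 0.0228, 0.058]
eef_rot: [0.053, 3.137, 0.001]
contact_force: [-2.4, 0.1, 5.7]
width: 0.299
```

```bash
python3 -c "
from h import *
s=optics.grab_frame('scene');crop(s,310,180,430,290,6,'pics/s12.png')
print(state()['position'],state()['contact_force'],state()['width'])"
```

```text
[0.52147788 0.02278019 0.05803327] [-1.05813036  0.01676536  5.65388223] 0.30122471337609946
```

View pics/s12.png

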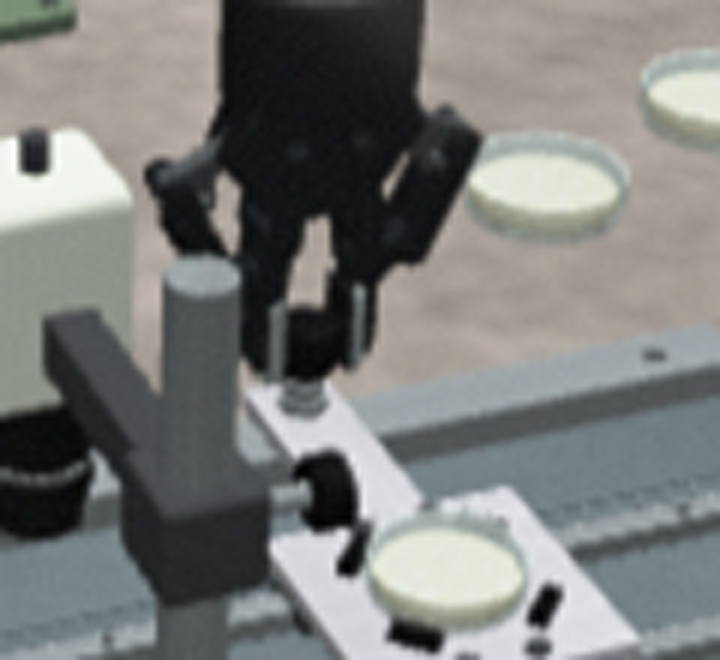

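Request:
move_arm:
  translation:
    - [0, 0, -0.003]
    - [0, 0, -0.006]
    - [0, 0, -0.009]
    - [0, 0, -0.0125]
    - [0, 0, -0.0125]
    - [0, 0, -0.0125]
  angular:
    - [0, 0, 0]
    - [0, 0, 0]
    - [0, 0, 0]
    - [0, 0, 0]
    - [0, 0, 0]
    - [0, 0, 0]
  hand: [0.1, 0.1, 0.1, 0.1, 0.1, 0.1]

```text
time: 10.73
position: [0.5213, 0.0228, 0.0702]
eef_rot: [0.053, 3.137, 0.001]
contact_force: [4.1, -0.1, -12.3]
width: 0.298
```

```bash
python3 -c "
from h import *
s=optics.grab_frame('scene');crop(s,310,180,430,290,6,'pics/s13.png')
print(state()['position'],state()['contact_force'],state()['width']);goal([.5215-.0053,.0228-.1599,.0705],88.1)"
```

```text
[0.5213221  0.02276856 0.07015113] [  2.59802247  -0.80486549 -11.55847224] 0.2965414122691192
t [-0.0003 -0.16   -0.0004] w [ 0.03  0.23 -0.04] rows>= 3.8357547481225396 0.033342413356367485 time 10.7833 q [ 0.02  0.39  1.91  0.    0.83 -1.52]
```

View pics/s13.png

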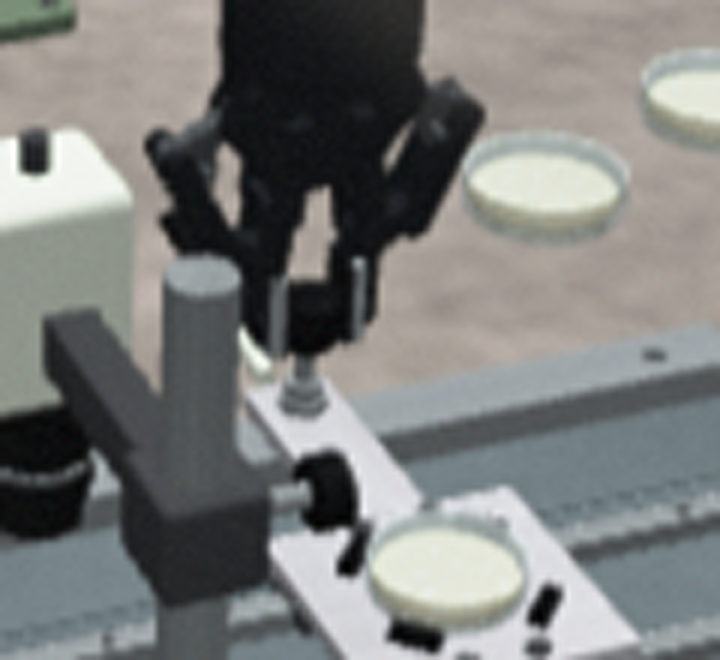

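Request:
move_arm:
  translation:
    - [0, -0.001, 0]
    - [0, -0.003, 0]
    - [0, -0.007, 0]
    - [0, -0.012, 0]
    - [0, -0.019, 0]
    - [0, -0.027, 0]
    - [0, -0.035, 0]
    - [0, -0.043, 0]
  angular:
    - [0, 0, 0]
    - [0, 0, 0]
    - [0, 0, 0]
    - [0, 0, 0]
    - [0, 0, 0]
    - [0, 0, 0]
    - [0, 0, 0]
    - [0, 0, 0]
  hand: [0.1, 0.1, 0.1, 0.1, 0.1, 0.1, 0.1, 0.1]

```text
time: 11.45
position: [0.5196, -0.0212, 0.0701]
eef_rot: [0.054, 3.137, 0.001]
contact_force: [3.7, 3.4, -13.2]
width: 0.301
```

```bash
python3 -c "
from h import *
print(state()['position'],state()['contact_force'],state()['width']);goal([.5215-.0053,.0228-.1599,.0703],88.1)"
```

```text
[ 0.5196205  -0.02120012  0.07005844] [  3.68638434   3.39527747 -13.15274089] 0.301277615096998
t [-0.0005 -0.1159 -0.0003] w [ 0.04  0.21 -0.06] rows>= 2.7805897570427276 0.030672109788513598 time 11.45 q [-0.06  0.39  1.91  0.    0.83 -1.6 ]
```

Request:
move_arm:
  translation:
    - [0, -0.008, 0]
    - [0, -0.017, 0]
    - [0, -0.026, 0]
    - [0, -0.035, 0]
    - [0, -0.044, 0]
    - [0, -0.053, 0]
    - [0, -0.062, 0]
    - [0, -0.071, 0]
  angular:
    - [0, 0, 0]
    - [0, 0, 0]
    - [0, 0, 0]
    - [0, 0, 0]
    - [0, 0, 0]
    - [0, 0, 0]
    - [0, 0, 0]
    - [0, 0, 0]
  hand: [0.1, 0.1, 0.1, 0.1, 0.1, 0.1, 0.1, 0.1]

```text
time: 12.12
position: [0.5169, -0.093, 0.0699]
eef_rot: [0.054, 3.138, 0.001]
contact_force: [2.5, 2.7, -11.8]
width: 0.299
```

```bash
python3 -c "
from h import *
print(state()['position'],state()['contact_force'],state()['width']);goal([.5215-.0053,.0228-.1599,.0703],88.1)"
```

```text
[ 0.5169227  -0.09296195  0.06994373] [  2.47470198   2.71764877 -11.83087983] 0.2990075875795325
t [-0.0008 -0.0441 -0.0004] w [ 0.04  0.18 -0.06] rows>= 1.0586426737019643 0.026783362265138548 time 12.1167 q [-0.2   0.4   1.9   0.    0.84 -1.74]
```

Request:
move_arm:
  translation:
    - [0, -0.008, 0]
    - [0, -0.016, 0]
    - [0, -0.024, 0]
    - [0, -0.031, 0]
    - [0, -0.037, 0]
    - [0, -0.041, 0]
    - [0, -0.0435, 0]
    - [0, -0.044, 0]
  angular:
    - [0, 0, 0]
    - [0, 0, 0]
    - [0, 0, 0]
    - [0, 0, 0]
    - [0, 0, 0]
    - [0, 0, 0]
    - [0, 0, 0]
    - [0, 0, 0]
  hand: [0.1, 0.1, 0.1, 0.1, 0.1, 0.1, 0.1, 0.1]

```text
time: 12.78
position: [0.5152, -0.1374, 0.0698]
eef_rot: [0.054, 3.138, 0.001]
contact_force: [2.4, 1.4, -11.7]
width: 0.302
```

```bash
python3 -c "
from h import *
s=optics.grab_frame('scene');crop(s,250,180,430,320,4.4,'pics/s14.png')
print(state()['position'],state()['contact_force'],state()['width']);goal([.5215-.0057,.0228-.1599,.058],88.1)"
```

```text
[ 0.51524781 -0.13733198  0.06985501] [  1.14905291  -0.57866112 -11.7742824 ] 0.302244933720514
t [-0.0005  0.0002  0.0119] w [ 0.02  0.16 -0.05] rows>= 0.2846553472460447 0.023806563558812405 time 12.8333 q [-0.28  0.41  1.88  0.    0.85 -1.82]
```

View pics/s14.png

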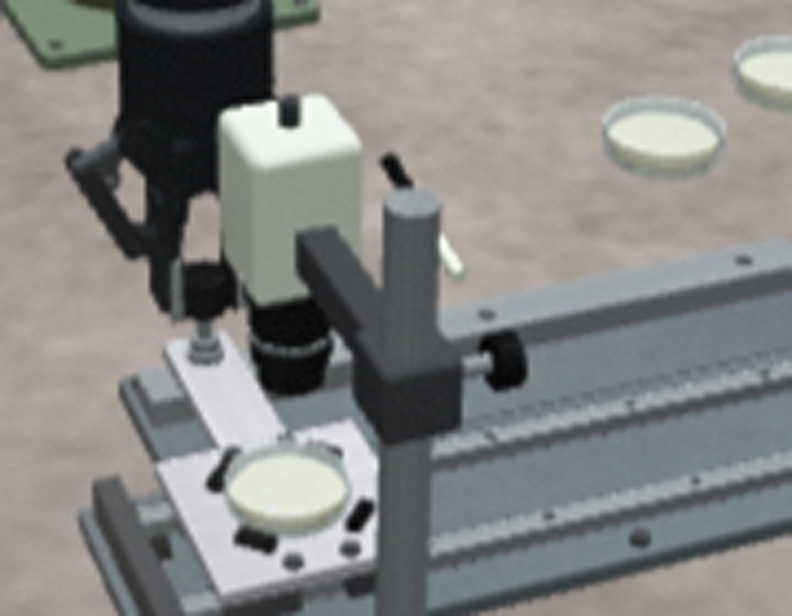

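Request:
move_arm:
  translation:
    - [0, 0, 0.003]
    - [0, 0, 0.006]
    - [0, 0, 0.009]
    - [0, 0, 0.0115]
    - [0, 0, 0.0115]
    - [0, 0, 0.0115]
  angular:
    - [0, 0, 0]
    - [0, 0, 0]
    - [0, 0, 0]
    - [0, 0, 0]
    - [0, 0, 0]
    - [0, 0, 0]
  hand: [0.1, 0.1, 0.1, 0.1, 0.1, 0.1]

```text
time: 13.33
position: [0.5153, -0.1373, 0.0583]
eef_rot: [0.053, 3.138, 0.0]
contact_force: [0.9, -0.4, -9.3]
width: 0.306
```

Request:
move_arm:
  translation:
    - [0, 0, 0.0005]
    - [0, 0, 0.0005]
    - [0, 0, 0.0005]
    - [0, 0, 0.0005]
    - [0, 0, 0.0005]
    - [0, 0, 0.0005]
    - [0, 0, 0.0005]
    - [0, 0, 0.0005]
  angular:
    - [0, 0, 0]
    - [0, 0, 0]
    - [0, 0, 0]
    - [0, 0, 0]
    - [0, 0, 0]
    - [0, 0, 0]
    - [0, 0, 0]
    - [0, 0, 0]
  hand: [0.4, 0.6, 0.8, 0.8, 0.8, 0.8, 0.8, 0.8]

```text
time: 14.0
position: [0.5153, -0.1373, 0.0578]
eef_rot: [0.053, 3.138, 0.0]
contact_force: [0.7, 0.1, 0.4]
width: 0.802
```

```bash
python3 -c "
from h import *
s=optics.grab_frame('scene');cv2.imwrite('pics/s15f.png',s);crop(s,255,210,345,320,5.4,'pics/s15.png')
print(state()['position'],state()['contact_force'],state()['width'])
"
```

```text
[ 0.51527377 -0.13731437  0.05778727] [ 0.54181803 -0.35297428 -0.27178133] 0.8001499577723644
```

View pics/s15.png

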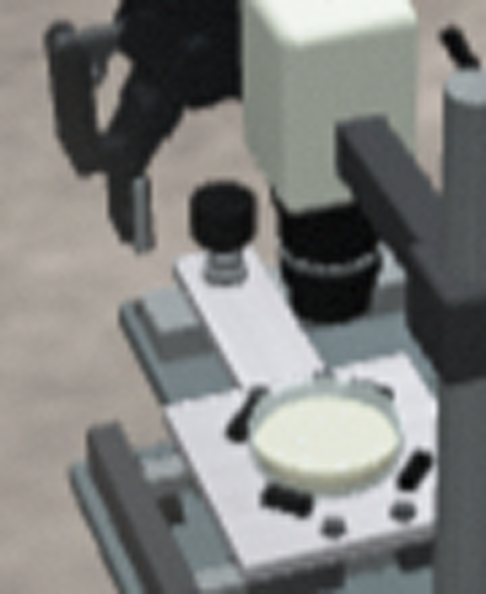

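Request:
move_arm:
  translation:
    - [0, 0, -0.02]
    - [0, 0, -0.05]
    - [0, 0, -0.09]
    - [0, 0, -0.12]
    - [0.04, 0, -0.14]
    - [0.08, 0, -0.15]
    - [0.12, 0, -0.15]
    - [0.12, 0, -0.15]
  angular:
    - [0, 0, 0]
    - [0, 0, 0]
    - [0, 0, 0]
    - [0, 0, 0]
    - [0, 0, 0]
    - [0, 0, 0]
    - [0, 0, 0]
    - [0, 0, 0]
  hand: [0.8, 0.8, 0.8, 0.8, 0.8, 0.8, 0.8, 0.8]

```text
time: 14.72
position: [0.3873, -0.1317, 0.2072]
eef_rot: [-0.055, -3.138, -0.002]
contact_force: [-0.5, 0.8, -0.7]
width: 0.801
```

```bash
python3 -c "
from h import *
K=8
def draw(big,n,c,z,rr,col):
    for a in np.linspace(0,2*np.pi,120):
        u,v=proj(n,[c[0]+rr*np.cos(a),c[1]+rr*np.sin(a),z]);cv2.circle(big,(int(u*K+4),int(v*K+4)),1,col,-1)
s=optics.grab_frame('scene');t=optics.grab_frame('top');cv2.imwrite('pics/s16f.png',s);cv2.imwrite('pics/t16f.png',t)
s0=cv2.imread('pics/scene0.png')
bs=[cv2.resize(i,None,fx=K,fy=K,interpolation=cv2.INTER_CUBIC) for i in(s0,s)]
out=[]
for b,c in zip(bs,[(.5213,.0228),(.5153,-.1373)]):
    for z in(.058,.081):draw(b,'scene',c,z,.014,(0,0,255))
    u,v=proj('scene',[*c,.07]);u,v=int(u),int(v);out.append(b[(v-20)*K:(v+25)*K,(u-22)*K:(u+22)*K])
cv2.imwrite('pics/knob.png',np.hstack(out))
cv2.imwrite('pics/t16.png',cv2.resize(t[130:270,170:400],None,fx=3.4,fy=3.4,interpolation=cv2.INTER_CUBIC))
crop(s,240,180,440,330,4,'pics/s16.png')
print(state()['position'],state()['contact_force'])
"
```

```text
[ 0.39378379 -0.13315197  0.20791618] [ 0.16096335 -0.63443515  0.38448311]
```

View pics/knob.png

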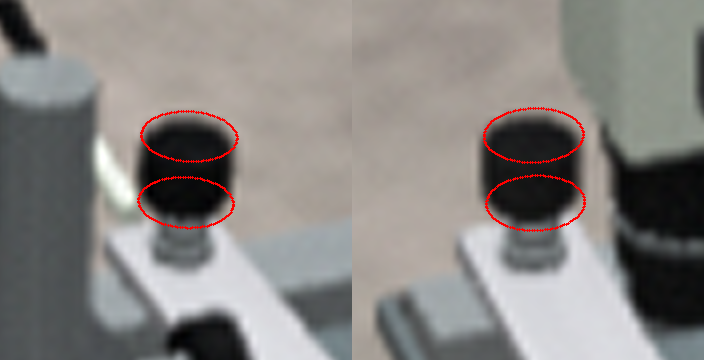

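View pics/t16.png

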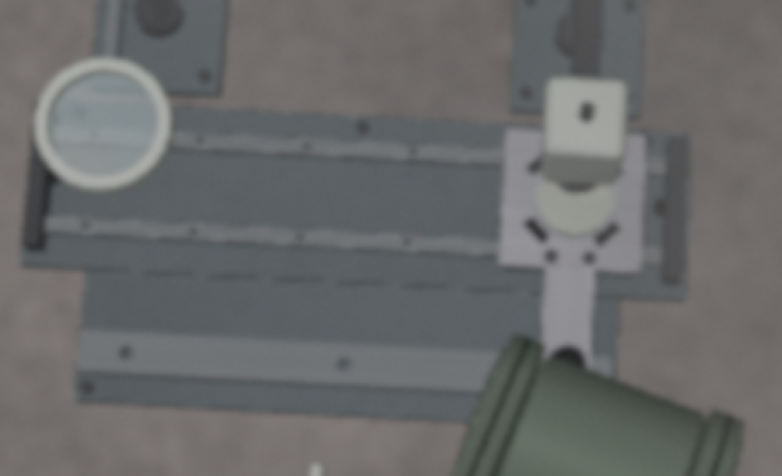

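View pics/s16.png

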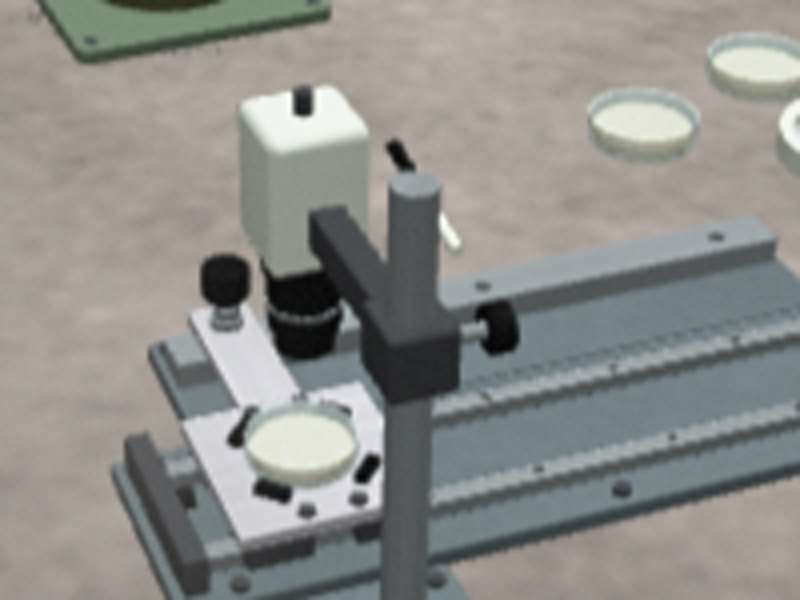

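```bash
python3 -c "
from h import *
K=14
o=[]
for f,(u,v) in (('scene0',(361,240)),('s16f',(296,252))):
    im=cv2.imread(f'pics/{f}.png');b=cv2.resize(im[v-20:v+18,u-14:u+14],None,fx=K,fy=K,interpolation=cv2.INTER_CUBIC)
    b=cv2.convertScaleAbs(b,alpha=1.6,beta=20);o.append(b)
    g=im[v-20:v+18,u-1:u+2].mean(1).mean(1) if 0 else None
cv2.imwrite('pics/knob2.png',np.hstack(o))
for f,us in (('scene0',(360,361,362)),('s16f',(295,296,297))):
    im=cv2.cvtColor(cv2.imread(f'pics/{f}.png'),cv2.COLOR_BGR2GRAY)
    for u in us:print(f,u,im[225:270,u].tolist())
"
```

```text
scene0 360 [164, 162, 162, 166, 170, 128, 60, 21, 21, 20, 19, 19, 12, 12, 14, 10, 13, 13, 49, 104, 101, 90, 111, 103, 135, 196, 217, 216, 216, 216, 172, 79, 18, 6, 32, 131, 163, 142, 105, 70, 45, 59, 109, 167, 207]
scene0 361 [164, 161, 161, 168, 170, 127, 59, 24, 19, 23, 23, 18, 13, 12, 10, 12, 11, 17, 65, 109, 102, 89, 113, 103, 133, 193, 215, 216, 218, 216, 149, 49, 9, 9, 16, 71, 105, 114, 97, 59, 19, 14, 53, 164, 213]
scene0 362 [166, 164, 162, 167, 168, 129, 62, 22, 19, 21, 26, 23, 11, 10, 10, 11, 10, 14, 63, 105, 98, 98, 117, 102, 141, 199, 215, 216, 218, 213, 137, 36, 17, 18, 12, 16, 27, 28, 24, 15, 8, 4, 15, 75, 186]
s16f 295 [157, 156, 153, 152, 151, 152, 154, 157, 158, 160, 161, 162, 165, 163, 159, 159, 158, 155, 104, 42, 27, 29, 26, 27, 28, 24, 21, 20, 23, 21, 20, 37, 110, 109, 92, 115, 107, 111, 187, 212, 213, 214, 214, 215, 218]
s16f 296 [157, 158, 154, 153, 152, 153, 153, 154, 158, 163, 163, 165, 165, 160, 157, 157, 156, 154, 104, 44, 25, 25, 27, 28, 25, 23, 21, 21, 20, 21, 19, 36, 115, 114, 90, 124, 108, 98, 181, 213, 213, 213, 214, 214, 215]
s16f 297 [158, 158, 157, 156, 151, 154, 153, 154, 158, 161, 165, 167, 163, 160, 156, 155, 158, 156, 103, 43, 25, 25, 25, 31, 27, 20, 16, 23, 22, 19, 19, 41, 113, 109, 89, 123, 107, 104, 184, 212, 213, 212, 213, 214, 214]
```

View pics/knob2.png

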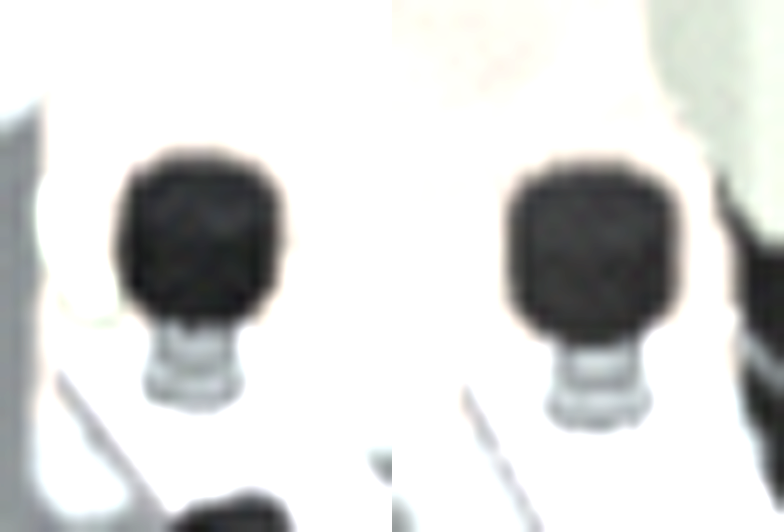

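```bash
python3 -c "
from h import *
a=cv2.imread('pics/scene0.png');b=cv2.imread('pics/s16f.png')
d=cv2.absdiff(a,b).max(2);m=(cv2.medianBlur(d,5)>40).astype(np.uint8)
n,l,s,c=cv2.connectedComponentsWithStats(m);print([x.tolist() for x in s[1:] if x[4]>25])
job.job_done()"
```

```text
[[248, 0, 7, 6, 31], [294, 0, 8, 13, 71], [330, 0, 7, 16, 95], [445, 0, 52, 99, 2139], [241, 15, 9, 7, 34], [242, 33, 40, 17, 342], [288, 42, 41, 79, 1616], [283, 65, 5, 9, 35], [248, 82, 46, 55, 877], [299, 125, 30, 32, 847], [245, 129, 19, 43, 421], [266, 143, 25, 19, 374], [292, 154, 5, 11, 26], [352, 230, 64, 75, 1890], [286, 243, 50, 72, 1873], [399, 292, 14, 7, 64], [304, 317, 13, 5, 37]]
the job is handed in; nothing more can be done
```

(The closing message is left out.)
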